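# Load the second culture dish and hold the dish carrier level

### The arm

A 6-joint arm with a two-finger parallel gripper is mounted at the origin on a cart in front of the work surface, level with it; the furniture and walls round the work are solid. World frame = base frame: x ahead of the robot, y to its left, z up, the work surface at z = 0. Lengths are in m, angles in rad, forces in N, time in s.
With the tool pointing down it reaches from about 0.35 to 0.85 m from the base axis. Payload 8.1 kg.
Tool frame: the origin (TCP) lies between the finger pads; the fingertips stand 11 mm ahead of it and the grasp point (between the pads) lies 8 mm behind it (robot.tips_ahead is the distance from the TCP to the fingertips, in m); z points along the fingers, y is the line along which they close (so a half turn about z gives the same grasp; the last joint's range is limited). The gripper opens to 93 mm and grips with 3 to 60 N. Pads are 15 mm wide; open, the fingers measure 128 mm over their backs; the gripper's body (75 mm by 188 mm) begins 65 mm behind the grasp point.
Start: joints at [1.204, 0.13, 1.488, -0, 1.523, -0.085], TCP at [0.167, 0.576, 0.23] pointing down, gripper open.
Joint ranges: [-2.96, 2.96], [-0.89, 2.26], [0.02, 2.5], [-1.34, 4.48], [0, 2.73], [-2.66, 2.66]. Speed limits (rad/s): [2.39, 2.39, 2.79, 3.14, 3.14, 3.14].

### API

Orientations are given as a rotation vector (axis times angle).
In Python, from plant import robot gives the robot as it stands. The module is installed in compiled form; this text tells all that it offers.
- The arm moves only by the tool move_arm, never from a script. Its argument "deltas" is one flat list of numbers, 7 for each row, row after row: the shift along the tool's x, y, z in m, then the turn, a rotation vector about the tool's x, y, z in rad, then the opening, from 0 (shut) to 1 (fully open). A call has 1 to 12 rows; each row is the pose to reach, as a shift and turn from the pose commanded when the call began, along the tool's axes at that moment; what a row does not reach only later rows make up. A row lasts 1/8 s, in which the tool goes at most 62.5 mm and 10.7 degrees, less where a joint would pass 70% of its speed; a pose out of reach is approached as far as the arm can. A call with a gripper value outside its range is refused whole. The fingers move at their own pace and stop on an object; "squeeze" is the grip in N (left out, the last holds). Time passes only in rows, so rows that repeat a pose let the fingers close. It gives the time, the measured TCP pose, the force, the opening and the grip force at its end, in the units of the state.
- robot.read_state(): the state, without advancing time (a new reading comes with each control period).
- robot.read_camera(name): name is "scene" or "side" or "wrist"; returns (picture, depth): 384x512x3 uint8, red, green, blue; 384x512 float32, m along the optical axis (not along the pixel's ray), 0 where there is no reading.
- robot.camera_model(name): a dict with "K" (3x3 intrinsics, pixels), "k1" (the pictures are not rectified: a ray, as slopes to the right and down, at radius r is drawn at 1 + k1 r^2 times it, then the intrinsics apply), "R" (3x3) and "t" (3): a world point X has camera coordinates R X + t; the wrist camera has in their place "tool_from_camera" (4x4, takes a point from camera to tool coordinates, whose origin is the TCP and whose axes are the flange's). Camera axes: x right, y down, z forward; pixel columns grow to the right and rows downward; lengths in m; the calibration is good to about 2 mm. A picture is of the moment at which its call begins: read the wrist's pose just before it. camera_model takes no time and is no camera call.
- robot.close_job(): hands the job in; it is judged then, once.
Trained networks look in the newest picture that a camera, given by its name, has taken for a name from the list of things; names that differ only in an ending like _2 or _b are one class to them, and where a whole thing is asked for, a point or a joint stands for the part that bears it (a point fixed in the world has none). Each returns a list of dicts, best first, with "confidence" (0 to 1); they miss things now and then, are a little off and sometimes report something else, mostly with a low value. They report only what shows in the picture. A call takes as long as a camera call. They do not tell look-alikes from the thing itself.
- robot.recognise(camera, label): "uv" ([column, row] in pixels, amid what is visible of it).
The state is a dict: "t": time; "q": joint angles; "dq": joint speeds; "joint_torque": joint torques, N m; "tool_pos": TCP position; "orientation": TCP orientation; "force": force on the tool from outside, world axes, zero at the start; "wrist_torque": the same for the moment, N m; "opening": finger opening in m; "gripper_force": force on a finger pad.
Only numpy, scipy, OpenCV 4.12 (cv2) and the standard library are available. Lean on these libraries where they do the work, as an engineer would, in place of code of your own. Each camera call takes 0.05 s, during which the arm holds its last target. There are 200 camera calls.

### The job

Without dropping it, set the culture dish that stands on the bench flat into the empty ring of the two-dish carrier, so that the carrier is balanced, then let go of it, take the carrier by its grip bar and lift it with both dishes aboard. Finish while still holding it by the bar, steady and level, about 12 cm clear of the bench; keep the dishes and the carrier level throughout and leave everything else where it stands.

Things in the scene. Friction and masses are not known exactly. Their poses are not given: they have to be found in the camera images.
- carrier: Dish carrier, loose, about 0.3 kg (varies): a rounded dark steel plate 204 mm (own x) by 80 mm (own y), top face 8 mm above the bench on four small rubber feet, with two shallow ring seats on its long axis and a dark grip bar standing across its middle. Origin: centre of the underside (foot level), z up, x along the plate towards the seat that already holds a dish. It may stand at any yaw.
- seat_empty (a point): Centre of the floor of the carrier's empty ring seat, 64 mm from the carrier's centre towards its own -x, 8 mm above the underside. The steel ring is 68 mm inside, 74 mm outside, and stands 4 mm above the floor; its top is open.
- seat_loaded (a point): Centre of the floor of the other, equal ring seat (carrier's own +x, 64 mm), where a dish already lies.
- grip_bar (a point): Centre of the carrier's grip bar: 12 mm thick (along carrier x), 64 mm long (along carrier y), 22 mm high, centre 61 mm and top 72 mm above the carrier's underside, on two thin posts (8 mm, at 25 mm either side). Take it from above, the fingers closing along the carrier's x. The tops of seated dishes are 27 mm below the bar's lower edge.
- dish_loose: Round lidded culture dish with pink medium, 60 mm diameter, 15 mm high, 20 g, the lid fixed, standing on the bench. Origin: centre of its underside, z up.
- dish_aboard: Equal dish, 60 mm diameter, 15 mm high, already lying in the carrier's other seat. Origin: centre of its underside.
- tally_counter: Bystander: round light hand tally counter, 46 mm across, 21 mm high. Origin: centre of the underside.
- objective_case: Bystander: black cylindrical screw case, 44 mm diameter, 62 mm high. Origin: centre of the underside.
- tape_roll: Bystander: roll of tape lying flat, 96 mm across, 25 mm high. Origin: centre of the underside.
- film_box: Bystander: carton 62 x 125 x 62 mm. Origin: centre of the underside.
- beaker: Bystander: small empty beaker, 45 mm diameter, 59 mm high. Origin: centre of the underside.
There are look-alikes about, which are no part of the job. Leave any turquoise look-alike of the dish_loose alone.

How it is judged:
On the way, in this order (a step that is already met when the one before it is completed fails the run):
1. the loose dish lies flat in the empty ring and is let go, the other dish still in its ring, the carrier still standing on the bench (horizontal distance between dish_loose and seat_empty below 0.009 m and z of dish_loose in the frame of seat_empty between -0.003 and 0.003 m and angle between the z axis of each of dish_loose, dish_aboard and the z axis of carrier, either way round below 0.06 rad and horizontal distance between dish_aboard and seat_loaded below 0.009 m and z of dish_aboard in the frame of seat_loaded between -0.003 and 0.003 m and contact force between each of dish_loose, dish_aboard and the fingers below 0.1 N and height (world z) of carrier below 0.01 m), for 0.2 s.
2. the carrier hangs level and steady in the gripper, clear of the bench, with both dishes aboard (horizontal distance between dish_loose and seat_empty below 0.009 m and z of dish_loose in the frame of seat_empty between -0.003 and 0.003 m and angle between the z axis of each of dish_loose, dish_aboard and the z axis of carrier, either way round below 0.06 rad and horizontal distance between dish_aboard and seat_loaded below 0.009 m and z of dish_aboard in the frame of seat_loaded between -0.003 and 0.003 m and contact force between each of dish_loose, dish_aboard and the fingers below 0.1 N and height (world z) of carrier between 0.08 and 0.2 m and angle between carrier's own z axis and vertical below 0.1 rad and linear speed of carrier below 0.03 m/s and angular speed of carrier below 0.2 rad/s and contact force between carrier and the fingers above 0.5 N and distance between the grasp point and grip_bar below 0.04 m and contact force between carrier and tally_counter below 0.1 N and contact force between carrier and objective_case below 0.1 N and contact force between carrier and tape_roll below 0.1 N and contact force between carrier and film_box below 0.1 N and contact force between carrier and beaker below 0.1 N), for 0.5 s.
At the end, for the whole second after the job is handed in: Carrier held by its bar (grasp point within 40 mm of the bar's centre), touching no bystander; underside 80-200 mm up, tilt under 0.1 rad, under 0.03 m/s and 0.2 rad/s; dishes untouched by the fingers, each within 9 mm of its ring's centre, 3 mm of its floor and 0.06 rad of parallel (all of step 2); the arm keeps its last pose, push and grip.
It fails at once if the dish is dropped over the seat from more than 15 mm (contact force between dish_loose and the fingers below 0.01 N and horizontal distance between dish_loose and seat_empty below 0.04 m and z of dish_loose in the frame of seat_empty above 0.015 m).
It fails at once if the carrier is tipped more than 0.26 rad (angle between carrier's own z axis and vertical above 0.26 rad).
It fails at once if a dish is tipped more than 0.4 rad (angle between any of dish_loose, dish_aboard's own z axis and vertical above 0.4 rad).
It fails at once if another thing on the bench is pushed or tipped: moved more than 30 mm (distance of any of tally_counter, objective_case, tape_roll, film_box, beaker from where it was at the start of the episode above 0.03 m).
It also fails if it takes over 56 s, if anything falls off the work surface, if the arm or the gripper's body presses on something with over 40 N, if the wrist force passes 120 N, or if a joint passes its speed limit or range.

## Working session

There is one attempt and no reset: what is moved stays moved. The work goes in short steps, Python scripts to look and compute and a tool call to move; the robot and the scene stay as the last step left them, time stands still between calls to the robot, and variables do not carry over. Pictures are saved under pics/ and viewed, at most 10 in all, crops included, and the job is handed in when it is done.

Besides the shell and the picture viewer there is one more tool, called after ">>>" as name(argument=value, ...) on one line, values as JSON. move_arm: Moves the arm, as the interface text tells. Its arguments: {"type":"object","properties":{"deltas":{"type":"array","items":{"type":"number"}},"squeeze":{"type":"number"}},"required":["deltas"]}

```bash
mkdir -p pics; cat > h.py <<'E'
import numpy as np, cv2
from scipy.spatial.transform import Rotation as Rot
from plant import robot
def cam(n):
    s=robot.read_state(); im,d=robot.read_camera(n); m=robot.camera_model(n)
    K=np.array(m["K"]);k1=m["k1"]
    if n=="wrist":
        T=np.array(m["tool_from_camera"]); R=Rot.from_rotvec(s["orientation"]).as_matrix()
        Rw=R@T[:3,:3]; tw=R@T[:3,3]+np.array(s["tool_pos"])
    else:
        R=np.array(m["R"]); Rw=R.T; tw=-R.T@np.array(m["t"])
    return im,d,K,k1,Rw,tw
def cloud(d,K,k1,Rw,tw):
    v,u=np.mgrid[:d.shape[0],:d.shape[1]]
    return pts(u,v,d,K,k1,Rw,tw)
def pts(u,v,d,K,k1,Rw,tw):
    x=(np.asarray(u,float)-K[0,2])/K[0,0]; y=(np.asarray(v,float)-K[1,2])/K[1,1]
    a,b=x.copy(),y.copy()
    for _ in range(8):
        f=1+k1*(a*a+b*b); a=x/f;b=y/f
    p=np.stack([a*d,b*d,np.asarray(d)+0*a],-1)
    return p@Rw.T+tw
E
cat > look.py <<'E'
from h import *
ims=[]
for n in ["scene","side"]:
    c=cam(n); P=cloud(*c[1:]); ims.append(c[0]); np.savez(f"{n}.npz",im=c[0],P=P,d=c[1])
    cv2.imwrite(f"pics/{n}.png",c[0][...,::-1])
    for l in ["carrier","seat_empty","grip_bar","dish_loose","dish_aboard","tally_counter","objective_case","tape_roll","film_box","beaker"]:
        for r in robot.recognise(n,l)[:3]:
            u,v=map(int,np.round(r["uv"])); print(n,l,round(r["confidence"],2),(u,v),P[v,u].round(3),c[0][v,u])
print(robot.read_state())
E
python3 look.py
```

```text
scene carrier 0.97 (194, 204) [0.457 0.136 0.012] [70 68 67]
scene seat_empty 0.58 (195, 200) [0.475 0.148 0.008] [72 69 71]
scene grip_bar 0.81 (194, 202) [0.466 0.144 0.008] [72 69 70]
scene dish_loose 0.9 (255, 242) [ 0.435 -0.111  0.015] [175 163 161]
scene dish_loose 0.69 (394, 248) [ 0.632 -0.45   0.019] [  0 139 132]
scene dish_loose 0.47 (194, 202) [0.466 0.144 0.008] [72 69 70]
scene dish_aboard 0.64 (219, 204) [0.493 0.063 0.023] [172 160 158]
scene tape_roll 0.59 (214, 159) [ 0.688  0.241 -0.004] [137 133 123]
scene film_box 0.73 (120, 181) [0.368 0.368 0.06 ] [185  78   0]
scene beaker 0.71 (277, 276) [ 0.375 -0.222  0.01 ] [133 127 119]
scene beaker 0.37 (220, 202) [0.501 0.065 0.024] [171 160 158]
side carrier 0.71 (226, 189) [0.452 0.11  0.059] [36 32 27]
side seat_empty 0.68 (230, 195) [0.477 0.138 0.009] [63 60 60]
side grip_bar 0.95 (223, 194) [0.453 0.153 0.01 ] [86 85 83]
side dish_loose 0.81 (360, 292) [ 0.637 -0.461  0.016] [ 24 150 139]
side dish_loose 0.7 (245, 236) [ 0.435 -0.117  0.016] [205 189 183]
side dish_aboard 0.62 (242, 198) [0.505 0.085 0.021] [193 
[... 462 characters left out ...]
 29]
{'t': 1.1, 'q': array([ 1.20357060e+00,  1.30376021e-01,  1.48818576e+00, -1.35793965e-05,
        1.52301497e+00, -8.53678308e-02]), 'dq': array([-1.02177095e-03,  1.60813966e-03, -4.28719580e-04, -1.62177291e-03,
       -6.53672564e-04, -3.37263599e-05]), 'joint_torque': array([ 5.87913019e-04, -5.59747267e+01, -4.92076921e+01,  7.67688942e-02,
        2.21255247e-02,  2.25324800e-05]), 'tool_pos': array([0.16685176, 0.57634102, 0.22965738]), 'orientation': array([4.41273885e-01, 3.11043024e+00, 1.95660686e-05]), 'force': array([-0.04209365,  0.54995975, -0.59394245]), 'wrist_torque': array([ 0.0347049 , -0.00106473, -0.03118972]), 'gripper_force': 0.0, 'opening': 0.09297436250090785}
```

```bash
python3 -c "
import cv2,numpy as np
a=cv2.imread('pics/scene.png')[130:310,90:420];b=cv2.imread('pics/side.png')[130:310,140:400]
a=cv2.resize(a,None,fx=1.8,fy=1.8);b=cv2.resize(b,None,fx=1.5,fy=1.5)
c=np.zeros((a.shape[0]+b.shape[0],max(a.shape[1],b.shape[1]),3),np.uint8);c[:a.shape[0],:a.shape[1]]=a;c[a.shape[0]:,:b.shape[1]]=b
cv2.imwrite('pics/both.png',c);print(c.shape)"
```

```text
(594, 594, 3)
```

View pics/both.png

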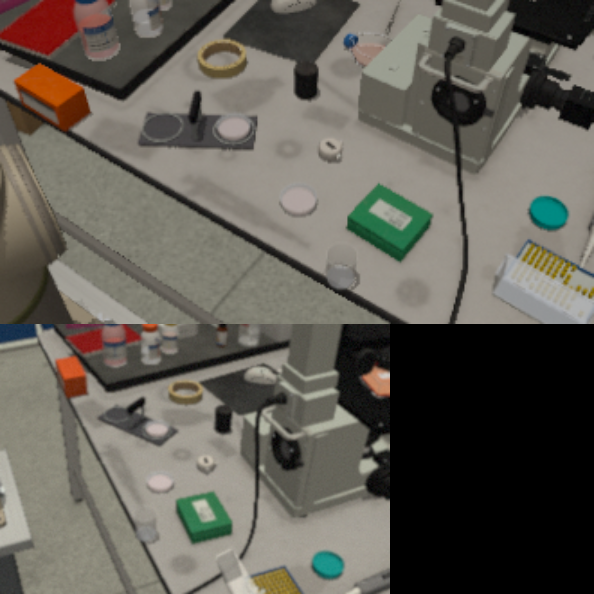

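The empty ring is left of the bar (scene crop 162,128) and the loaded seat is right of it (234,128). The pink loose dish is at (298,200), near the tally counter at (330,148), and the turquoise look-alike is at (548,212).

```bash
cat > fit.py <<'E'
from h import *
for n in ["scene","side"]:
    z=np.load(n+".npz"); P=z["P"];im=z["im"].astype(int)
    ok=(z["d"]>0)&(np.linalg.norm(P[...,:2]-[0.46,0.11],axis=-1)<0.16)
    m=ok&(P[...,2]>0.035)&(P[...,2]<0.1)&(im.max(-1)<100); b=P[m]; print(n,"bar",m.sum(),b.mean(0).round(3),b.min(0).round(3),b.max(0).round(3))
    m=ok&(P[...,2]>-0.01)&(P[...,2]<0.03)&(im.max(-1)<110); b=P[m][:,:2]; print("plate",m.sum(),cv2.minAreaRect(b.astype(np.float32)))
    pink=(im[...,0]-im[...,1]>8)&(P[...,2]>0.005)&(P[...,2]<0.04)
    for c in ([0.5,0.065],[0.435,-0.113]):
        m=pink&(np.linalg.norm(P[...,:2]-c,axis=-1)<0.05); b=P[m]; print("dish",m.sum(),b.mean(0).round(3),cv2.minAreaRect(b[:,:2].astype(np.float32)))
E
python3 fit.py; python3 -c "
from h import *
print(robot.camera_model('wrist'))"
```

```text
scene bar 97 [0.471 0.125 0.065] [0.448 0.108 0.036] [0.505 0.148 0.075]
plate 1093 ((0.45636019110679626, 0.11527727544307709), (0.2248612940311432, 0.23398661613464355), 2.66713809967041)
dish 162 [0.504 0.07  0.022] ((0.5053991675376892, 0.07082007825374603), (0.049585357308387756, 0.04795346036553383), 4.794958114624023)
dish 217 [ 0.438 -0.111  0.015] ((0.4392140805721283, -0.11017734557390213), (0.0500386580824852, 0.05124920979142189), 5.547164440155029)
side bar 89 [0.474 0.126 0.063] [0.448 0.11  0.036] [0.505 0.146 0.075]
plate 561 ((0.4522453546524048, 0.11016953736543655), (0.21355846524238586, 0.22254545986652374), 1.1791518926620483)
dish 94 [0.507 0.065 0.022] ((0.5056940317153931, 0.06810076534748077), (0.04671104624867439, 0.04645996168255806), 17.33406639099121)
dish 142 [ 0.44  -0.115  0.014] ((0.4402080774307251, -0.11274856328964233), (0.04743053764104843, 0.05277785658836365), 72.19581604003906)
{'K': array([[267.8156427 ,   0.        , 254.49898561],
       [  0.        , 267.8156427 , 190.98286439],
       [  0.        ,   0.        ,   1.        ]]), 'k1': -0.028228642509835783, 'tool_from_camera': array([[ 4.95493486e-04, -9.56966253e-01, -2.90198803e-01,
         8.09735466e-02],
       [ 9.99999840e-01,  5.53715866e-04, -1.18518722e-04,
         2.00831279e-05],
       [ 2.74106099e-04, -2.90198697e-01,  9.56966374e-01,
        -1.55844540e-01],
       [ 0.00000000e+00,  0.00000000e+00,  0.00000000e+00,
         1.00000000e+00]])}
```

```bash
cat >> h.py <<'E'
def go(x,y,z,yd,s=None):
    "delta from present measured pose to tool-down at xyz with tool y at world angle yd (deg)"
    s=s or robot.read_state(); R=Rot.from_rotvec(s["orientation"]).as_matrix()
    a=np.deg2rad(yd); ty=np.array([np.cos(a),np.sin(a),0]); tz=np.array([0,0,-1]); 
    G=np.stack([np.cross(ty,tz),ty,tz],1)
    print((R.T@(np.array([x,y,z])-s["tool_pos"])).round(4),Rot.from_matrix(R.T@G).as_rotvec().round(4))
E
python3 -c "
from h import *
go(.45,.14,.23,29.3); go(.35,.35,.23,50)"
```

```text
[-3.933e-01 -3.404e-01 -3.000e-04] [0.     0.     0.7776]
[-0.2389 -0.1665 -0.0003] [0.     0.     0.4163]
```

>>> move_arm(deltas=[-0.239,-0.166,0,0,0,0.416,1,-0.239,-0.166,0,0,0,0.416,1,-0.239,-0.166,0,0,0,0.416,1,-0.239,-0.166,0,0,0,0.416,1,-0.393,-0.34,0,0,0,0.778,1,-0.393,-0.34,0,0,0,0.778,1,-0.393,-0.34,0,0,0,0.778,1,-0.393,-0.34,0,0,0,0.778,1,-0.393,-0.34,0,0,0,0.778,1,-0.393,-0.34,0,0,0,0.778,1])

```text
t: 2.35
tool_pos: [0.4504, 0.139, 0.2297]
orientation: [1.592, 2.708, 0.0]
force: [-0.8, 0.1, 0.3]
opening: 0.0931
gripper_force: 0.0
```

```bash
cat > w.py <<'E'
import sys
from h import *
n=sys.argv[1]; c=cam("wrist"); P=cloud(*c[1:]); np.savez(n+".npz",im=c[0],P=P,d=c[1]); cv2.imwrite(f"pics/{n}.png",c[0][...,::-1])
for l in sys.argv[2:]:
    for r in robot.recognise("wrist",l)[:3]:
        u,v=map(int,np.round(r["uv"])); print(l,round(r["confidence"],2),(u,v),P[v,u].round(3),c[0][v,u])
s=robot.read_state();print(s["t"],s["tool_pos"],s["orientation"])
E
python3 w.py w1 dish_loose dish_aboard grip_bar seat_empty
```

```text
dish_loose 0.62 (185, 280) [ 0.441 -0.076  0.013] [175 160 154]
dish_loose 0.57 (266, 162) [0.459 0.156 0.013] [103 102 100]
dish_aboard 0.8 (271, 222) [0.509 0.084 0.024] [217 205 202]
grip_bar 0.8 (267, 160) [0.46  0.159 0.008] [73 71 72]
seat_empty 0.55 (270, 163) [0.465 0.157 0.011] [152 150 143]
2.6 [0.44933499 0.14153343 0.22964092] [-1.58551602e+00 -2.71191855e+00 -2.28343996e-04]
```

View pics/w1.png

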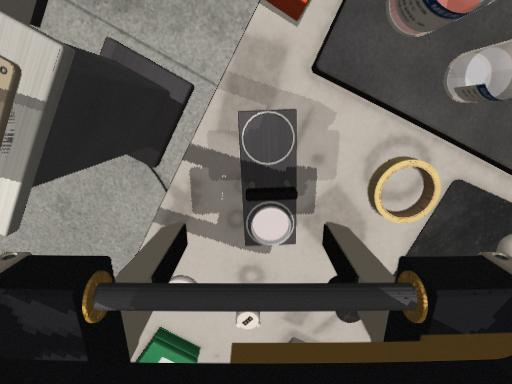

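The view from above shows the empty ring centred at (268,138), the bar at (271,194) and the seated dish at (271,223). I'll fit these on known planes.

```bash
cat > fit2.py <<'E'
from h import *
z=np.load("w1.npz"); im=z["im"]
m=robot.camera_model("wrist"); K=np.array(m["K"]); T=np.array(m["tool_from_camera"])
R=Rot.from_rotvec([-1.58551602e+00,-2.71191855e+00,-2.28343996e-04]).as_matrix(); p=np.array([0.44933499,0.14153343,0.22964092])
Rw=R@T[:3,:3];tw=R@T[:3,3]+p
def plane(u,v,h):
    q=pts(u,v,np.ones(np.shape(u)),K,m["k1"],Rw,tw)-tw
    return tw+q*((h-tw[2])/q[...,2])[...,None]
g=im.astype(int)
def ell(mask,h):
    cs,_=cv2.findContours(mask.astype(np.uint8),cv2.RETR_EXTERNAL,cv2.CHAIN_APPROX_NONE); c=max(cs,key=cv2.contourArea)[:,0]
    P=plane(c[:,0]+0.,c[:,1]+0.,h)[:,:2]; (x,y),r=cv2.minEnclosingCircle(P.astype(np.float32)); A=np.c_[2*P,np.ones(len(P))]; s=np.linalg.lstsq(A,(P**2).sum(1),rcond=None)[0]
    print(s[:2].round(4),"r",np.sqrt(s[2]+s[:2]@s[:2]).round(4),len(P)); return s[:2]
box=np.zeros(im.shape[:2],bool); box[200:246,242:294]=1
d=ell(box&(g.max(-1)>130),0.022)
box[:]=0; box[111:166,241:296]=1
r=ell(box&(g.max(-1)>95),0.012)
dk=np.zeros_like(box); dk[180:206,240:304]=1; dk&=g.max(-1)<35
v,u=np.nonzero(dk); P=plane(u+0.,v+0.,.065); print("bar",P.mean(0).round(4),len(u))
print("centre",(d+r)/2,"dist",np.linalg.norm(d-r),"yaw",np.degrees(np.arctan2(*(d-r)[::-1])))
E
python3 fit2.py; python3 -c "
from h import *
go(.439,-.112,.2,-10);go(.43,.03,.22,10)"
```

```text
[0.5154 0.0794] r 0.0312 171
[0.4436 0.1886] r 0.0364 152
bar [0.4763 0.1351 0.065 ] 694
centre [0.47946835 0.13398192] dist 0.1307011389103059 yaw -56.683200728599374
[-0.2159 -0.1334  0.0296] [-1.000e-04 -2.000e-04  6.872e-01]
[-0.0877 -0.0716  0.0096] [-0.000e+00 -2.000e-04  3.382e-01]
```

```bash
python3 w.py w1 | tee o; sed -i 's/^R=Rot.*$/s=robot.read_state();R=Rot.from_rotvec(s["orientation"]).as_matrix();p=np.array(s["tool_pos"])/' fit2.py; python3 fit2.py; python3 -c "
from h import *
z=np.load('w1.npz');P=z['P'];print(P[223,271],P[138,268],P[150:170,200:220].reshape(-1,3).mean(0)); s=np.load('scene.npz')['P']
print(robot.read_state()['q'])"
```

```text
2.65 [0.44937852 0.14148984 0.22966433] [-1.58548816e+00 -2.71205961e+00 -2.07569457e-04]
[0.5137 0.0787] r 0.0301 138
[0.4429 0.1885] r 0.0367 379
bar [0.4777 0.1323 0.065 ] 686
centre [0.47829052 0.13355985] dist 0.13062333481545368 yaw -57.214021731962426
[0.50884893 0.08535628 0.02280412] [0.44422806 0.1887614  0.00926439] [0.38671898 0.12044482 0.00295131]
[ 1.96015752e-01 -2.25314094e-01  1.83260264e+00  1.58578486e-04
  1.53428370e+00 -3.16738397e-01]
```

>>> move_arm(deltas=[-0.088,-0.072,0.01,0,0,0.338,1,-0.088,-0.072,0.01,0,0,0.338,1,-0.216,-0.133,0.03,0,0,0.687,1,-0.216,-0.133,0.03,0,0,0.687,1,-0.216,-0.133,0.03,0,0,0.687,1,-0.216,-0.133,0.03,0,0,0.687,1,-0.216,-0.133,0.03,0,0,0.687,1,-0.216,-0.133,0.03,0,0,0.687,1])

```text
t: 3.65
tool_pos: [0.4397, -0.1115, 0.1999]
orientation: [2.405, 2.021, 0.001]
force: [-0.2, 0.2, 0.3]
opening: 0.0928
gripper_force: 0.0
```

```bash
python3 w.py w2 dish_loose
```

```text
dish_loose 0.64 (260, 170) [ 0.448 -0.107  0.015] [207 197 194]
3.75 [ 0.43966786 -0.11191251  0.19991298] [2.40560938e+00 2.02000943e+00 5.08153084e-04]
```

View pics/w2.png

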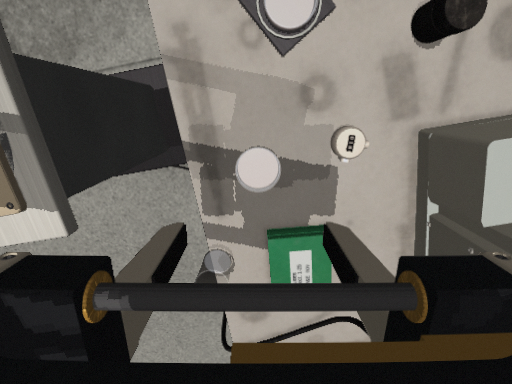

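```bash
cat > fit3.py <<'E'
import sys
from h import *
n,u0,v0,w,h,th=sys.argv[1],*map(float,sys.argv[2:7]); z=np.load(n+".npz"); im=z["im"].astype(int)
m=robot.camera_model("wrist"); K=np.array(m["K"]); T=np.array(m["tool_from_camera"]); s=robot.read_state()
R=Rot.from_rotvec(s["orientation"]).as_matrix(); Rw=R@T[:3,:3]; tw=R@T[:3,3]+s["tool_pos"]
V,U=np.mgrid[:384,:512]; mask=(im.max(-1)>th)&(np.hypot(U-u0,V-v0)<w)
cs,_=cv2.findContours(mask.astype(np.uint8),cv2.RETR_EXTERNAL,cv2.CHAIN_APPROX_NONE); c=max(cs,key=cv2.contourArea)[:,0].astype(float)
q=pts(c[:,0],c[:,1],np.ones(len(c)),K,m["k1"],Rw,tw)-tw; P=(tw+q*((h-tw[2])/q[:,2:]))[:,:2]
f=np.linalg.lstsq(np.c_[2*P,np.ones(len(P))],(P**2).sum(1),rcond=None)[0]
print("pix",cv2.fitEllipse(c.astype(np.float32)),"centre",f[:2].round(4),"r",np.sqrt(f[2]+f[:2]@f[:2]).round(4))
E
python3 fit3.py w2 258 169 32 0.014 165; python3 -c "
from h import *
z=np.load('w2.npz');P=z['P'];d=(P[...,2]>.009)&(P[...,2]<.03)&(np.linalg.norm(P[...,:2]-[.445,-.105],axis=-1)<.04);print(P[d].mean(0),d.sum())
print(P[6,288],P[143,350],P[235,300],P[280,300])"
```

```text
pix ((257.2760009765625, 167.51065063476562), (39.78684616088867, 41.33211135864258), 78.74090576171875) centre [ 0.4448 -0.1041] r 0.0266
[ 0.44508887 -0.10485142  0.01541972] 1623
[0.50827465 0.06920898 0.02380817] [ 0.56332699 -0.09028502  0.02354026] [ 0.4861995  -0.19969226  0.0312013 ] [ 0.47744654 -0.26689916  0.03472949]
```

```bash
python3 -c "
from h import *
go(.4445,-.105,.10,-10)"
```

```text
[0.0076 0.0035 0.0999] [ 0.0005 -0.      0.0007]
```

>>> move_arm(deltas=[0.008,0.004,0.05,0,0,0,1,0.008,0.004,0.1,0,0,0,1,0.008,0.004,0.1,0,0,0,1])

```text
t: 4.12
tool_pos: [0.4415, -0.104, 0.0959]
orientation: [-2.401, -2.014, 0.007]
force: [-0.2, 0.9, -0.2]
opening: 0.0932
gripper_force: 0.0
```

```bash
python3 w.py w3
```

```text
4.175 [ 0.44347237 -0.1048819   0.09885676] [-2.40464505 -2.01662646  0.00296734]
```

View pics/w3.png

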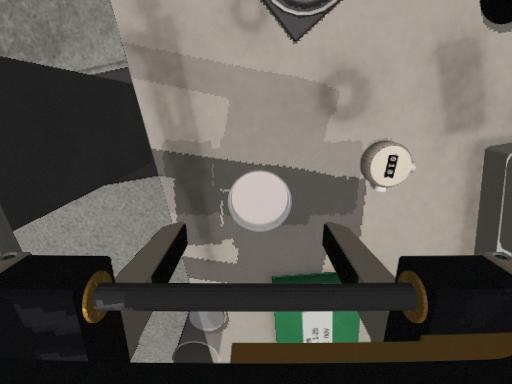

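The dish is centred at about (260,200), but the arm was still settling. I'll retake the picture and fit it.

```bash
python3 w.py w3; python3 w.py w3; python3 fit3.py w3 260 200 36 0.014 165; python3 -c "
from h import *
z=np.load('w3.npz');P=z['P'];d=(P[...,2]>.009)&(P[...,2]<.03)&(np.linalg.norm(P[...,:2]-[.445,-.105],axis=-1)<.04);print(P[d].mean(0),d.sum())"
```

```text
4.225 [ 0.44510418 -0.10556816  0.10083751] [2.40729503e+00 2.01836723e+00 1.82270698e-04]
4.275 [ 0.4460649  -0.10606524  0.10193193] [2.40592666e+00 2.01660934e+00 2.13334306e-03]
pix ((254.12399291992188, 194.83074951171875), (51.58684158325195, 56.179325103759766), 88.92887878417969) centre [ 0.4465 -0.1037] r 0.0264
[ 0.44534239 -0.10394148  0.01539605] 3011
```

>>> move_arm(deltas=[0.001,0.001,0.03,0,0,0,1,0.001,0.001,0.06,0,0,0,1,0.001,0.001,0.075,0,0,0,1,0.001,0.001,0.075,0,0,0,1,0.001,0.001,0.075,0,0,0,1], squeeze=8)

```text
t: 4.9
tool_pos: [0.4472, -0.1055, 0.0263]
orientation: [2.407, 2.016, 0.002]
force: [-0.4, -0.1, 0.2]
opening: 0.093
gripper_force: 0.0
```

```bash
python3 -c "
from h import *
go(.4455,-.104,.0175,-10)"
```

```text
[ 0.0012 -0.002   0.0088] [ 0.0024  0.0004 -0.0015]
```

>>> move_arm(deltas=[0.001,-0.001,0.008,0,0,0,1,0.001,-0.001,0.008,0,0,0,1,0.001,-0.001,0.008,0,0,0,0.5,0.001,-0.001,0.008,0,0,0,0.5,0.001,-0.001,0.008,0,0,0,0.5,0.001,-0.001,0.008,0,0,0,0.5,0.001,-0.001,0.008,0,0,0,0.5])

```text
t: 5.78
tool_pos: [0.4452, -0.1039, 0.0167]
orientation: [2.408, 2.018, 0.0]
force: [1.0, 1.0, 0.6]
opening: 0.0597
gripper_force: 8.0
```

```bash
python3 w.py w4
```

```text
5.825 [ 0.44515422 -0.1038553   0.01671051] [2.40802530e+00 2.01751089e+00 9.89611603e-05]
```

View pics/w4.png

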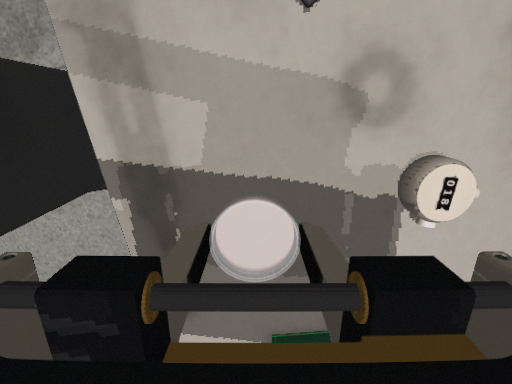

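```bash
python3 fit3.py w4 255 237 46 0.0145 165; python3 -c "
from h import *
s=robot.read_state()
go(.445,-.104,.13,-10,s);go(.45,.04,.13,11,s);go(.4433,.188,.10,32,s)"
```

```text
pix ((254.56398010253906, 234.59390258789062), (69.87333679199219, 81.60254669189453), 90.9721908569336) centre [ 0.4458 -0.1015] r 0.0259
[-2.000e-04 -1.000e-04 -1.133e-01] [ 0.0001  0.     -0.0015]
[ 0.1425 -0.0204 -0.1133] [ 1.00e-04  0.00e+00 -3.68e-01]
[ 0.287  -0.0529 -0.0833] [ 1.000e-04  1.000e-04 -7.345e-01]
```

>>> move_arm(deltas=[0,0,-0.04,0,0,0,0.5,0,0,-0.085,0,0,0,0.5,0,0,-0.113,0,0,0,0.5,0.04,-0.006,-0.113,0,0,-0.1,0.5,0.09,-0.013,-0.113,0,0,-0.23,0.5,0.142,-0.02,-0.113,0,0,-0.368,0.5,0.19,-0.031,-0.113,0,0,-0.49,0.5,0.24,-0.042,-0.113,0,0,-0.62,0.5,0.275,-0.05,-0.113,0,0,-0.7,0.5,0.287,-0.053,-0.113,0,0,-0.735,0.5,0.287,-0.053,-0.113,0,0,-0.735,0.5,0.287,-0.053,-0.113,0,0,-0.735,0.5])

```text
t: 7.32
tool_pos: [0.4433, 0.1869, 0.1295]
orientation: [1.525, 2.747, -0.001]
force: [-0.4, -0.5, -0.9]
opening: 0.0596
gripper_force: 8.0
```

```bash
python3 w.py w5; python3 -c "
from h import *
go(.4433,.188,.10,32);s=robot.read_state();print(s['opening'],s['gripper_force'])"
```

```text
7.375 [0.44335709 0.18683853 0.1295555 ] [ 1.52534628e+00  2.74628419e+00 -6.22148211e-04]
[0.001  0.0006 0.0296] [-0.0003  0.0003 -0.0017]
0.059766321601792904 7.999914139509201
```

View pics/w5.png

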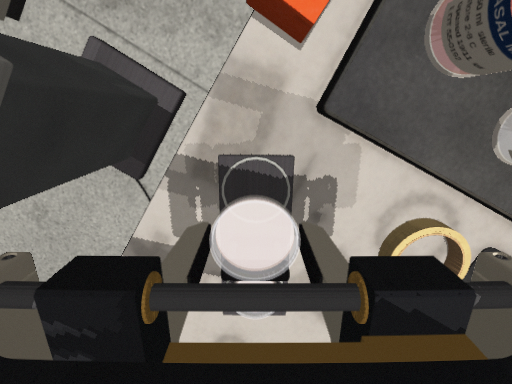

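The held dish is at (254,238), still level and gripped. The ring's upper arc shows behind it, centred near (256,190).

```bash
cat > ring.py <<'E'
from h import *
from scipy.optimize import least_squares
z=np.load("w5.npz"); im=z["im"].astype(int).max(-1)
m=robot.camera_model("wrist"); K=np.array(m["K"]); T=np.array(m["tool_from_camera"]); s=robot.read_state()
R=Rot.from_rotvec(s["orientation"]).as_matrix(); Rw=R@T[:3,:3]; tw=R@T[:3,3]+s["tool_pos"]
def pl(u,v,h):
    q=pts(u,v,np.ones(len(u)),K,m["k1"],Rw,tw)-tw; return (tw+q*((h-tw[2])/q[:,2:]))
V,U=np.mgrid[:384,:512]
k=(im>105)&(V>156)&(V<196)&(U>221)&(U<292)&(np.hypot(U-254,V-238)>50)
v,u=np.nonzero(k); P=pl(u,v,.012)[:,:2]
for R0 in (.0355,None):
    f=least_squares(lambda p:np.hypot(*(P-p[:2]).T)-(R0 or p[2]),[.4433,.188,.0355],loss="soft_l1",f_scale=.001); print(f.x.round(4),len(u))
# plate edges in tool frame
for rows in (range(160,172),range(172,200)):
    for sgn in (-1,1):
        e=[]
        for r in rows:
            c=256
            seg=range(c,200,-1) if sgn<0 else range(c,312)
            w=[x for x in seg if im[r,x]<95]; e.append((max(w) if sgn>0 else min(w),r))
        e=np.array(e,float); print(rows,sgn,np.median(e,0),pl(e[:,0],e[:,1],.008)[[0,-1],:2].round(4).tolist())
E
python3 ring.py; python3 fit3.py w5 255 237 46 0.127 165; python3 fit3.py w5 255 237 46 0.1275 150
```

```text
[0.4451 0.1857 0.0355] 205
[0.4453 0.1854 0.0358] 205
range(160, 172) -1 [201.  165.5] [[0.3796, 0.1833], [0.3852, 0.1729]]
range(160, 172) 1 [293.  165.5] [[0.4613, 0.2342], [0.468, 0.2245]]
range(172, 200) -1 [215.  185.5] [[0.3858, 0.172], [0.417, 0.1558]]
range(172, 200) 1 [299.  185.5] [[0.4686, 0.2236], [0.4856, 0.1986]]
pix ((254.64939880371094, 235.7708282470703), (71.61332702636719, 90.30069732666016), 91.7026596069336) centre [0.443  0.1878] r 0.0275
pix ((254.6568145751953, 238.7741241455078), (79.58330535888672, 89.31465911865234), 91.9547348022461) centre [0.444  0.1862] r 0.029
```

>>> move_arm(deltas=[-0.001,0.001,0.04,0,0,0,0.5,-0.001,0.001,0.075,0,0,0,0.5,-0.001,0.001,0.092,0,0,0,0.5,-0.001,0.001,0.098,0,0,0,0.5,-0.001,0.001,0.098,0,0,0,0.5,-0.001,0.001,0.098,0,0,0,0.5])

```text
t: 8.12
tool_pos: [0.4457, 0.188, 0.033]
orientation: [1.522, 2.747, 0.003]
force: [0.7, -0.7, -0.3]
opening: 0.0593
gripper_force: 8.0
```

```bash
python3 w.py w6; python3 -c "
import cv2
a=cv2.imread('pics/w6.png')[150:300,150:360];cv2.imwrite('pics/w6c.png',cv2.resize(a,None,fx=3.5,fy=3.5,interpolation=cv2.INTER_CUBIC))"
```

```text
8.175 [0.44560894 0.18799404 0.03294423] [1.52165606e+00 2.74669110e+00 2.50704377e-03]
```

View pics/w6c.png

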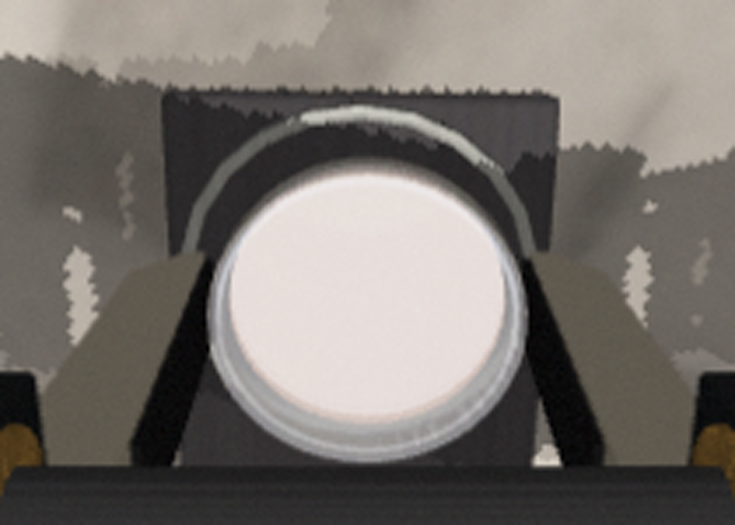

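The dish is centred left to right over the ring (dish 208–527, ring about 183–537 in crop columns). The fore-aft position still needs checking numerically.

```bash
python3 w.py w6; cat > r6.py <<'E'
exec(open("ring.py").read().split("V,U=")[0].replace("w5","w6"))
# crop scale 3.5 offset (150,150)
V,U=np.mgrid[:384,:512]
k=(im>88)&(V>177)&(V<220)&(U>200)&(U<306)&(np.hypot((U-255)/1.0,V-238)>49)&(np.hypot(U-255,V-232)<58)
v,u=np.nonzero(k); P=pl(u,v,.012)[:,:2]
f=least_squares(lambda p:np.hypot(*(P-p[:2]).T)-.0355,[.4445,.187],loss="soft_l1",f_scale=.001); r=np.r_[f.x,0]
h=s["tool_pos"][2]-.0167
c=np.array([[208,300],[527,300],[367,463]])/3.5+150
Q=pl(c[:,0],c[:,1],h+.0145); print(Q[:,:2].round(4).tolist())
tx=R[:,0];ty=R[:,1]
print("ring",f.x.round(4),len(u),"resid",np.abs(f.fun).mean(),"rel TCP tool x,y",(r-s["tool_pos"])@tx,(r-s["tool_pos"])@ty,s["tool_pos"])
for h2,th in ((.0145,150),(.0145,165)):
    pass
E
python3 r6.py; python3 fit3.py w6 255 238 46 0.031 150
```

```text
8.225 [0.44549618 0.18799619 0.03281556] [1.52159590e+00 2.74682278e+00 2.30568273e-03]
[[0.4193, 0.1747], [0.4696, 0.2062], [0.4632, 0.1604]]
ring [0.4451 0.1858] 502 resid 0.000710556720468805 rel TCP tool x,y -0.0016312719085037942 -0.0015474703515181382 [0.44549618 0.18799619 0.03281556]
pix ((254.28326416015625, 239.06124877929688), (80.85270690917969, 86.92373657226562), 86.98776245117188) centre [0.446  0.1871] r 0.0288
```

>>> move_arm(deltas=[-0.001,-0.0015,0.0,0,0,0,0.5,-0.001,-0.0015,0.004,0,0,0,0.5,-0.001,-0.0015,0.007,0,0,0,0.5,-0.001,-0.0015,0.007,0,0,0,0.5])

```text
t: 8.72
tool_pos: [0.4436, 0.186, 0.0244]
orientation: [-1.522, -2.748, 0.0]
force: [-0.6, -0.8, 0.1]
opening: 0.0595
gripper_force: 8.0
```

>>> move_arm(deltas=[0,0,0.0,0,0,0,0.5,0,0,0.001,0,0,0,0.5,0,0,0.001,0,0,0,0.5])

```text
t: 9.1
tool_pos: [0.4438, 0.1861, 0.024]
orientation: [-1.522, -2.748, 0.0]
force: [-2.7, -0.2, 5.2]
opening: 0.0597
gripper_force: 8.0
```

>>> move_arm(deltas=[0,0,-0.0015,0,0,0,0.5,0,0,-0.0015,0,0,0,0.75,0,0,-0.0015,0,0,0,0.75,0,0,-0.0015,0,0,0,0.75,0,0,-0.0015,0,0,0,0.75])

```text
t: 9.72
tool_pos: [0.4438, 0.186, 0.0251]
orientation: [-1.522, -2.748, 0.0]
force: [0.5, -0.3, -0.6]
opening: 0.0696
gripper_force: 0.0
```

```bash
python3 -c "
from h import *
s=robot.read_state();print(s['gripper_force'],s['opening'])
go(.4785,.1325,.20,-57.5,s);go(.4785,.1325,.20,122.5,s);print(s['q'])"
```

```text
0.0 0.06963739985545621
[-0.0638  0.001  -0.1749] [-1.0000e-04  1.0000e-04  1.5626e+00]
[-0.0638  0.001  -0.1749] [-1.000e-04 -1.000e-04 -1.579e+00]
[ 2.90372920e-01  1.79412582e-02  2.00163933e+00 -1.40394191e-05
  1.12210105e+00 -2.68613576e-01]
```

>>> move_arm(deltas=[0,0,-0.03,0,0,0,0.75,0,0,-0.09,0,0,0,0.85,-0.01,0,-0.14,0,0,0.17,1,-0.02,0,-0.14,0,0,0.34,1,-0.03,0,-0.14,0,0,0.51,1,-0.04,0,-0.14,0,0,0.68,1,-0.05,0,-0.14,0,0,0.85,1,-0.064,0.001,-0.14,0,0,1.03,1,-0.064,0.001,-0.14,0,0,1.21,1,-0.064,0.001,-0.14,0,0,1.38,1,-0.064,0.001,-0.14,0,0,1.563,1,-0.064,0.001,-0.14,0,0,1.563,1])

```text
t: 11.22
tool_pos: [0.4785, 0.1323, 0.165]
orientation: [3.016, 0.88, -0.0]
force: [0.5, 0.3, 0.4]
opening: 0.0928
gripper_force: 0.0
```

>>> move_arm(deltas=[0,0,0,0,0,0,1,0,0,0,0,0,0,1,0,0,0,0,0,0,1])

```text
t: 11.6
tool_pos: [0.4786, 0.1323, 0.1652]
orientation: [3.016, 0.88, 0.0]
force: [0.8, -0.4, 0.2]
opening: 0.093
gripper_force: 0.0
```

```bash
python3 w.py w7 grip_bar carrier dish_loose
```

```text
grip_bar 0.58 (255, 174) [0.498 0.144 0.073] [12  9 11]
carrier 0.63 (255, 172) [0.5   0.145 0.073] [12 14 13]
dish_loose 0.62 (204, 180) [0.451 0.183 0.023] [201 192 188]
11.8 [0.47858245 0.13233319 0.16513977] [ 3.01606490e+00  8.79097171e-01 -3.19162479e-06]
```

View pics/w7.png

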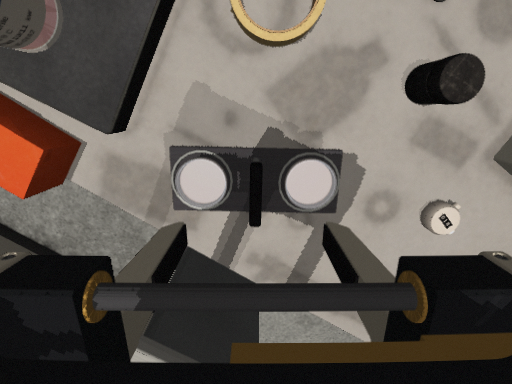

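Both dishes lie in their rings (204,180) and (309,183). The bar is upright in the image at column 255, rows 163–226.

```bash
cat > bar.py <<'E'
exec(open("ring.py").read().split("V,U=")[0].replace("w5","w7"))
V,U=np.mgrid[:384,:512]
k=(z["P"][...,2]>.062)&(z["P"][...,2]<.085)&(V>150)&(V<232)&(U>235)&(U<275)
v,u=np.nonzero(k); P=pl(u,v,.072)[:,:2].astype(np.float32); print(len(u),cv2.minAreaRect(P))
d=P-P.mean(0); w,e=np.linalg.eigh(d.T@d); print(P.mean(0), "long axis deg",np.degrees(np.arctan2(*e[::-1,1])), P.mean(0)-s["tool_pos"][:2],"tool y ang",np.degrees(np.arctan2(R[1,1],R[0,1])))
E
python3 bar.py
```

```text
751 ((0.4801607131958008, 0.13234765827655792), (0.06368109583854675, 0.011879677884280682), 31.297473907470703)
[0.48090827 0.13280854] long axis deg -148.84695 [0.00232583 0.00047535] tool y ang -57.50019534084924
```

```bash
python3 fit3.py w7 204 180 27 0.022 150;python3 fit3.py w7 309 183 27 0.022 150
```

```text
pix ((202.33090209960938, 180.88836669921875), (42.63269805908203, 47.51428985595703), 125.63983917236328) centre [0.4478 0.184 ] r 0.0265
pix ((308.66680908203125, 181.66366577148438), (42.65767288208008, 47.178436279296875), 57.17347717285156) centre [0.5132 0.0799] r 0.0264
```

>>> move_arm(deltas=[0.0014,0.001,0.03,0,0,0.021,1,0.0014,0.001,0.07,0,0,0.021,1,0.0014,0.001,0.1,0,0,0.021,1,0.0014,0.001,0.112,0,0,0.021,1,0.0014,0.001,0.112,0,0,0.021,1,0.0014,0.001,0.112,0,0,0.021,1], squeeze=15)

```text
t: 12.55
tool_pos: [0.4815, 0.1324, 0.0547]
orientation: [3.025, 0.847, 0.004]
force: [-0.0, -0.4, 0.7]
opening: 0.0929
gripper_force: 0.0
```

>>> move_arm(deltas=[0,0,0,0,0,0,0.4,0,0,0,0,0,0,0.3,0,0,0,0,0,0,0.2,0,0,0,0,0,0,0.1,0,0,0,0,0,0,0.05,0,0,0,0,0,0,0.0,0,0,0,0,0,0,0.0,0,0,0,0,0,0,0.0])

```text
t: 13.55
tool_pos: [0.4803, 0.1322, 0.0531]
orientation: [3.025, 0.847, -0.0]
force: [0.3, -0.4, -1.1]
opening: 0.0177
gripper_force: 0.0
```

>>> move_arm(deltas=[0,0,0,0,0,0,0,0,0,0,0,0,0,0,0,0,0,0,0,0,0], squeeze=40)

```text
t: 13.92
tool_pos: [0.4803, 0.1322, 0.0531]
orientation: [-3.025, -0.847, 0.0]
force: [0.5, -0.1, 0.6]
opening: 0.0117
gripper_force: 40.0
```

>>> move_arm(deltas=[0,0,-0.003,0,0,0,0,0,0,-0.01,0,0,0,0,0,0,-0.02,0,0,0,0,0,0,-0.034,0,0,0,0,0,0,-0.05,0,0,0,0,0,0,-0.066,0,0,0,0,0,0,-0.082,0,0,0,0,0,0,-0.098,0,0,0,0,0,0,-0.109,0,0,0,0,0,0,-0.116,0,0,0,0,0,0,-0.12,0,0,0,0,0,0,-0.12,0,0,0,0])

```text
t: 15.42
tool_pos: [0.4803, 0.1322, 0.1731]
orientation: [3.025, 0.847, -0.0]
force: [0.2, -0.1, -2.9]
opening: 0.0116
gripper_force: 40.0
```

>>> move_arm(deltas=[0,0,0,0,0,0,0,0,0,0,0,0,0,0,0,0,0,0,0,0,0,0,0,0,0,0,0,0,0,0,0,0,0,0,0,0,0,0,0,0,0,0,0,0,0,0,0,0,0,0,0,0,0,0,0,0])

```text
t: 16.42
tool_pos: [0.4803, 0.1322, 0.1732]
orientation: [3.025, 0.847, 0.0]
force: [-0.3, -0.1, -4.0]
opening: 0.0116
gripper_force: 40.0
```

```bash
python3 w.py w8; python3 -c "
from h import *
P=np.load('w8.npz')['P'];im=cv2.imread('pics/w8.png');c=cam('side')[0];a=cv2.resize(c[140:240,170:320],None,fx=3.4,fy=3.4)[...,::-1];b=im[:260]
o=np.zeros((600,512,3),np.uint8);o[:260]=b;o[260:600,:510]=a;cv2.imwrite('pics/fin.png',o);s=robot.read_state();print(s['gripper_force'],s['opening'],s['force'])"
```

```text
16.475 [0.48029536 0.13223175 0.17312342] [-3.02532520e+00 -8.46747596e-01  5.85561879e-05]
39.99893546104431 0.011431211891590923 [-0.40423052 -0.38280403 -3.30243236]
```

View pics/fin.png

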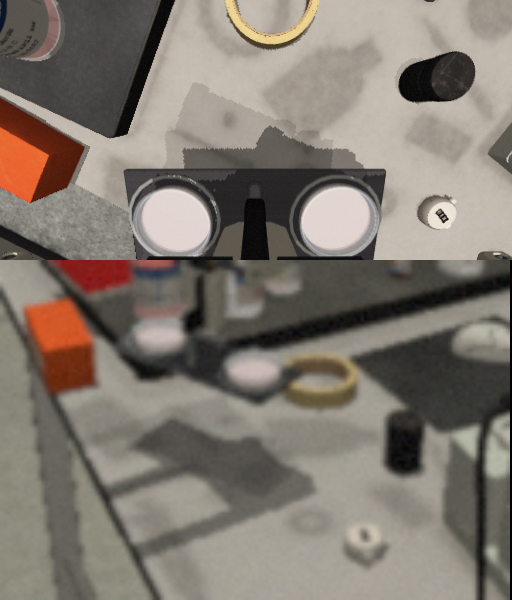

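The carrier hangs level about 12 cm up, with both dishes seated at (174,215) and (339,217). The bystanders in view stand where they were.

```bash
python3 -c "
from plant import robot
print(robot.close_job())"
```

```text
the job is handed in; nothing more can be done
None
```

The loose dish is seated in the empty ring, and the carrier is held level by its bar about 12 cm above the bench with both dishes aboard; the job is handed in, though the hand-in returned no verdict.

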